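Back off a ratchet line winder to its stop

ROBOT

A 6-joint arm with a two-finger parallel gripper is mounted at the origin on the work surface. World frame = base frame: x ahead of the robot, y to its left, z up, the work surface at z = 0. Lengths are in m, angles in rad, forces in N, time in s.
With the tool pointing down it reaches from about 0.3 to 0.95 m from the base axis. Payload 3.1 kg.
Tool frame: the origin (TCP) lies midway between the tips of the shut fingers; the grasp point (between the pads) lies 19 mm behind it; z points along the fingers, y is the line along which they close (so a half turn about z gives the same grasp; the last joint's range is limited). The gripper opens to 85 mm and grips with 20 to 120 N. Pads are 22 mm wide; open, the fingers measure 114 mm over their backs; the gripper's body (76 mm by 85 mm) begins 54 mm behind the grasp point. The pads swing forward as they close: fully open they stand 13 mm farther back than shut.
Start: joints at [-1.383, 0.308, 1.634, -0, 1.2, -0.07], TCP at [0.159, -0.604, 0.231] pointing down, gripper open.
Joint ranges: [-3.06, 3.06], [-0.79, 1.96], [0.05, 2.63], [-1.19, 4.34], [0.05, 2.64], [-2.94, 2.94]. Speed limits (rad/s): [2.79, 2.79, 3.14, 3.14, 3.14, 3.14].

INTERFACE

Orientations are given as a rotation vector (axis times angle).
In Python, from bench import robot gives the robot as it stands. Calls block until the motion is done:
- robot.reach(position, orientation): joint-space move of the TCP to a pose.
- robot.line_to(position, v=0.15, frame=None, stop_force=None): straight line of the TCP; frame=None keeps the orientation; v is the mean speed in m/s. With stop_force (N) it stops when the force on the tool has changed by that much, and returns True; else False.
- robot.move_j(angles): joint-space move.
- robot.command_gripper(opening, force=None): opening from 0.0 (shut) to 1.0 (fully open); force is the grip in N (None keeps the last); returns when the fingers have stopped.
- robot.dwell(seconds).
- robot.inverse_kinematics(position, orientation): joint angles nearest the present ones, or None.
- robot.get_obs(): the state.
- robot.snapshot(name): name is "scene" or "top" or "wrist"; returns the picture (480x640x3 uint8, red, green, blue); there is no depth.
- robot.camera_info(name): a dict with "K" (3x3 intrinsics, pixels), "dist" ([k1, k2, p1, p2, k3] as OpenCV has them; the pictures are not rectified), "view" (4x4, takes a point from world to camera coordinates); the wrist camera has in their place "tool_from_camera" (4x4, takes a point from camera to tool coordinates, whose origin is the TCP and whose axes are the flange's). Camera axes: x right, y down, z forward; pixel columns grow to the right and rows downward; lengths in m; the calibration is good to about 2 mm. A picture is of the moment at which its call begins: read the wrist's pose just before it. camera_info takes no time and is no camera call.
A pose or a line that the arm cannot do raises robot.IKError and nothing moves.
- robot.hand_in(): hands the job in; it is judged then, once.
The state is a dict: "clock": time; "joint_positions": joint angles; "qvel": joint speeds; "effort": joint torques, N m; "ee_pos": TCP position; "tcp_rot": TCP orientation; "contact_force": force on the tool from outside, world axes, zero at the start; "torque": the same for the moment, N m; "opening": opening from 0.0 (shut) to 1.0 (fully open); "grip_force": force on a finger pad.
Only numpy, scipy, OpenCV 4.12 (cv2) and the standard library are available. Lean on these libraries where they do the work, as an engineer would, in place of code of your own. Each camera call takes 0.05 s, during which the arm holds its last target. There are 200 camera calls.

TASK

The hand winder screwed to the cupboard shelf has to be wound right back, ready for a new line. Lift the pawl well clear of the toothed wheel, turn the drum backward (anticlockwise from above) by its crank knob until you feel it come up firmly but gently against the adjustable stop bolt on the base plate, without forcing it, then swing the pawl fully back in between the teeth and let go. Leave the other things on the shelf where they are.

Things in the scene. Friction and masses are not known exactly. Their poses are not given: they have to be found in the camera images.
- reel: winder's grey base plate, screwed to the shelf, 12 mm thick. Origin on the shelf on the drum's vertical axis, z up; the plate spans x -130 to 80, y -80 to 115 mm. The drum carries on top a steel ratchet wheel (z 46 to 56 mm, radius 47.5 mm at the root, 56 mm at its five tooth tips). The pawl's pivot is a vertical pin at x -58, y +78 mm
- drum_turn (a joint): angle of the drum in the plate, rad; grows as it turns backward (anticlockwise from above), starts near 0. A brake drags with 0.2 N m (3 N at the knob), so it stays where it is left. With the pawl in, a tooth strikes the pawl within 0.7 rad of backward turn. It is home, against the stop, somewhere between about 2.2 and 2.85 rad
- knob_mid (a point): middle of the black crank knob, an upright cylinder 18 mm across and 36 mm tall (z 60 to 96 mm; this point at z 80 mm) that stands on top of the drum, at the end of a flat crank arm (top at z 60 mm), 70 mm from its axis and spins freely on its pin. At drum_turn 0 it lies at 200 degrees (anticlockwise from the plate's x axis), and it goes round with the drum
- lug_face (a point): leading face of the lug that stands out of the drum's bottom flange (lug 10 mm wide, 14 mm tall, reaching 71 mm from the axis); this point is 64 mm from the axis, z 21 mm. Backward turning brings it onto the tip of the stop's bolt
- stop: steel stop block on the plate 55 to 73 mm from the drum's axis, z 12 to 34 mm, place round the drum varies. Origin on the axis; at yaw 0 it lies towards -y. A 9 mm bolt with a rubber tip (gives 1 to 2 mm) sticks out towards the lug by 2 to 22 mm, a length not measured. Home = lug pressing the bolt with over 3 N (5.6 N at the knob along its circle, brake included); over 10 N (12 N at the knob) is damage
- stop_face (a point): point on the stop block's face, where the bolt comes out: 64 mm from the axis, z 21 mm. The bolt's tip, which the lug meets, stands 2 to 22 mm before it, towards the coming lug
- pawl_swing (a joint): angle of the pawl about its pivot, rad: 0 = fully in between the teeth (nose resting on the wheel's root), grows anticlockwise from above as it is lifted out, 0.2 just clears the tooth tips, 0.75 = end of travel. A stiff hinge (0.08 N m, about 2 N at its post) keeps it where it is left
- pawl: steel pawl, a flat bar at z 46 to 56 mm. Origin on its pivot axis at shelf height. In its frame (parallel to the plate's at swing 0) the nose is at x +58, y -30 mm, the tail post at x -45, y +12 mm. Pawl and drum pressed on each other with over 15 N (drum turned back with the pawl in, or the nose rammed into the wheel) are damaged
- nose (a point): lower end of the pawl's nose (6 mm wide), z 51 mm
- post_mid (a point): point at z 80 mm on the pawl's upright steel tail post, 12 mm across, z 56 to 96 mm, 46.6 mm from the pivot. Pushing it towards the plate's -y swings the pawl out (anticlockwise about its pivot); the other way swings it in
- drum: the drum itself with its wheel, lug and crank: white plastic spool (flange radius 50 mm, core radius 30 mm) below the steel wheel. Origin on its axis at shelf height; it turns about z. The lug's leading face is at 150 degrees in its frame
- elbow: white PVC pipe elbow, two 62 mm legs, 40 mm tall, lying loose; origin at the corner, on the shelf, a bystander to leave where it is
- cartridge: grey plastic tap cartridge, upright, 34 mm across, 54 mm tall, loose; origin under its centre, a bystander to leave where it is
- wrench: steel adjustable wrench, 200 mm long, lying loose along its x axis, a bystander to leave where it is
- shower_head: chrome hand shower, face down, head 84 mm across, handle 175 mm along its -x, loose; origin under the head, a bystander to leave where it is
- mug: white ceramic tooth mug, 72 mm across, 90 mm tall, loose; origin under its centre, a bystander to leave where it is

How it is judged:
On the way, in this order (a step that is already met when the one before it is completed fails the run):
1. the pawl is swung clear of the wheel (0.35 rad or more) before the drum is turned back (drum_turn still below 0.55 rad) (value of joint pawl_swing above 0.35 rad and value of joint drum_turn below 0.55 rad), for 0.2 s.
2. with the pawl clear, the drum's lug is pressed against the stop with more than 3 N (value of joint pawl_swing above 0.25 rad and contact force between drum and stop above 3 N and horizontal distance between lug_face and stop_face below 0.026 m), for 0.2 s.
At the end, for the whole second after the job is handed in: the drum stands still with its lug still resting on the stop's bolt (lug face within 26 mm of the block's face, and touching) and the pawl is fully back in (swing below 0.08 rad), everything released (value of joint pawl_swing below 0.08 rad and horizontal distance between lug_face and stop_face below 0.026 m and contact force between drum and stop above 0.05 N and angular speed of drum below 0.05 rad/s).
It fails at once if the lug presses the stop with more than 10 N (contact force between drum and stop above 10 N).
It fails at once if pawl and drum press on each other with more than 15 N (contact force between drum and pawl above 15 N).
It fails at once if a bystander is moved more than 15 mm (distance of any of elbow, cartridge, wrench, shower_head, mug from where it was at the start of the episode above 0.015 m).
It also fails if it takes over 72 s, if anything falls off the work surface, if the arm or the gripper's body presses on something with over 40 N, if the wrist force passes 120 N, or if a joint passes its speed limit or range.

## Working session

There is one attempt and no reset: what is moved stays moved. The work goes in short steps, each a Python script; the robot and the scene stay as the last script left them, time stands still between calls to the robot, and variables do not carry over. Pictures are saved under pics/ and viewed, at most 10 in all, crops included, and the job is handed in when it is done.

```bash
ls; mkdir -p pics
python3 - <<'E'
from bench import robot
import cv2,numpy as np
for n in("top","scene"):
    cv2.imwrite(f"pics/{n}0.png",robot.snapshot(n)[:,:,::-1])
    c=robot.camera_info(n);print(n,np.round(c["K"],1).tolist(),c["dist"],np.round(c["view"],3).tolist())
print(robot.camera_info("wrist"));print(robot.get_obs())
E
```

```text
pics
top [[436.3, 0.0, 326.1], [0.0, 436.3, 244.4], [0.0, 0.0, 1.0]] [-0.04438771  0.          0.          0.          0.        ] [[-0.025, -1.0, -0.019, -0.002], [-0.994, 0.026, -0.104, 0.586], [0.105, 0.016, -0.994, 1.267], [0.0, 0.0, 0.0, 1.0]]
scene [[475.9, 0.0, 324.9], [0.0, 475.9, 229.9], [0.0, 0.0, 1.0]] [0.0063022 0.        0.        0.        0.       ] [[0.695, 0.718, -0.017, -0.38], [0.505, -0.505, -0.7, -0.288], [-0.512, 0.479, -0.714, 1.401], [0.0, 0.0, 0.0, 1.0]]
{'K': array([[431.51963876,   0.        , 323.16238661],
       [  0.        , 431.51963876, 235.44430272],
       [  0.        ,   0.        ,   1.        ]]), 'dist': array([-0.00441265,  0.        ,  0.        ,  0.        ,  0.        ]), 'tool_from_camera': array([[-1.55522964e-04, -9.60401495e-01, -2.78619714e-01,
         7.12281966e-02],
       [ 9.99999881e-01, -2.78060820e-04,  4.00284244e-04,
        -2.48128497e-04],
       [-4.61906812e-04, -2.78619618e-01,  9.60401424e-01,
        -1.42822129e-01],
       [ 0.00000000e+00,  0.00000000e+00,  0.00000000e+00,
         1.00000000e+00]])}
{'clock': 0.1, 'joint_positions': array([-1.38270803e+00,  3.08934681e-01,  1.63506773e+00,  6.28539961e-06,
        1.19972803e+00, -6.96677204e-02]), 'qvel': array([-0.00097696, -0.00141219, -0.00276858, -0.0015491 ,  0.0006814 ,
       -0.00080937]), 'effort': array([-9.05489674e-05, -4.16407192e+01, -2.77644897e+01,  2.91121819e-05,
        4.02008256e-03,  9.83320689e-06]), 'ee_pos': array([ 0.15917216, -0.60360631,  0.23014747]), 'tcp_rot': array([-3.11342231e+00, -4.03484439e-01,  1.89403854e-04]), 'contact_force': array([ 0.26561424, -0.48443217, -0.03515372]), 'torque': array([-0.00388217, -0.00966787,  0.00895628]), 'grip_force': 0.0, 'opening': 0.9965665016816653}
```

View pics/top0.png

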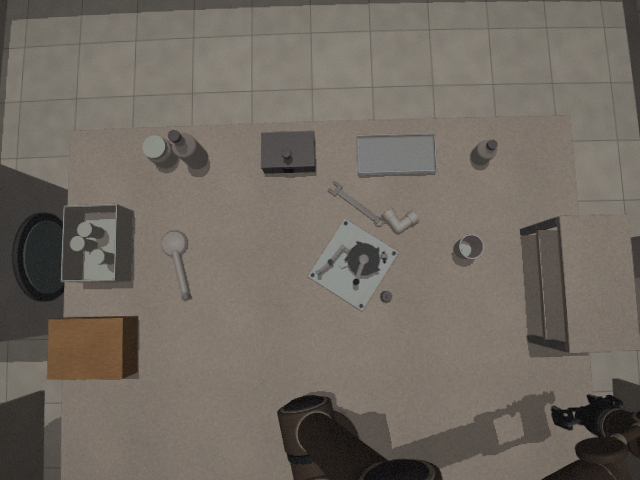

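View pics/scene0.png

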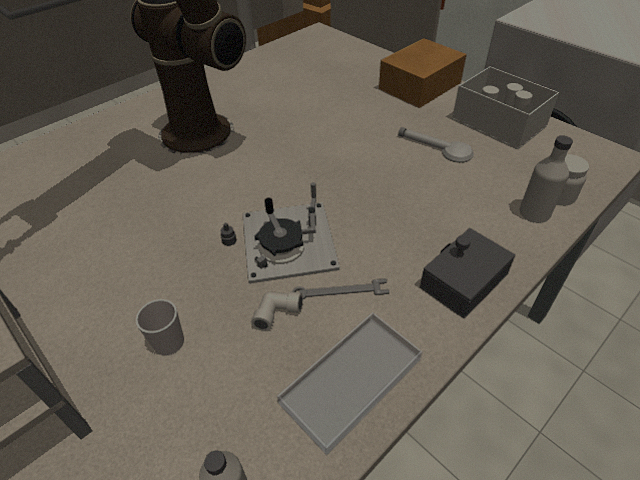

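The top view shows the plate corners at about (346,220), (397,253), (361,310) and (309,275), with the knob at (356,283), pawl post near (325,262) and stop at (387,258). Next I'll go above it and take one close look.

```bash
cat > h.py <<'E'
from bench import robot
import cv2,numpy as np
from scipy.spatial.transform import Rotation as R
def rotv(yd): # tool down, tool y towards world angle yd
    y=np.array([np.cos(yd),np.sin(yd),0]);z=np.array([0,0,-1.]);x=np.cross(y,z)
    return R.from_matrix(np.c_[x,y,z]).as_rotvec()
def view(name,o=None):
    c=robot.camera_info(name)
    if name!="wrist": return c,np.array(c["view"])
    T=np.eye(4);T[:3,:3]=R.from_rotvec(o["tcp_rot"]).as_matrix();T[:3,3]=o["ee_pos"]
    return c,np.linalg.inv(T@c["tool_from_camera"])
def ray(name,px,z,o=None):
    c,V=view(name,o)
    u=cv2.undistortPoints(np.array(px,float).reshape(-1,1,2),c["K"],c["dist"])[:,0]
    d=np.c_[u,np.ones(len(u))]@V[:3,:3]; p=-V[:3,:3].T@V[:3,3]
    return p+d*((z-p[2])/d[:,2])[:,None]
def proj(name,P,o=None):
    c,V=view(name,o)
    return cv2.projectPoints(np.array(P,float),cv2.Rodrigues(V[:3,:3])[0],V[:3,3],c["K"],c["dist"])[0][:,0]
def fit(loc,w): # 2D rigid
    loc=np.array(loc,float);w=np.array(w)[:,:2];a,b=loc-loc.mean(0),w-w.mean(0)
    th=np.arctan2((a[:,0]*b[:,1]-a[:,1]*b[:,0]).sum(),(a*b).sum())
    M=np.array([[np.cos(th),-np.sin(th)],[np.sin(th),np.cos(th)]])
    t=w.mean(0)-M@loc.mean(0); return th,t,np.linalg.norm(w-(loc@M.T+t),axis=1)
C=[(.08,.115),(.08,-.08),(-.13,-.08),(-.13,.115)]
E
python3 - <<'E'
from h import *
th,t,r=fit(C,ray("top",[(346,220),(397,253),(361,310),(309,275)],.012));print(th,t,r)
robot.reach([t[0],t[1],.22],rotv(th+np.pi/2))
o=robot.get_obs();im=robot.snapshot("wrist");print(o)
cv2.imwrite("pics/w1.png",im[:,:,::-1]); np.save("o1.npy",o,allow_pickle=True)
E
```

```text
-0.6087140243001092 [ 0.53653457 -0.12514442] [0.007345   0.00758446 0.00549149 0.00671846]
{'clock': 2.2833, 'joint_positions': array([-3.09524327e-01,  1.77824931e-01,  1.81990142e+00, -3.49334399e-04,
        1.14361210e+00, -1.27012025e+00]), 'qvel': array([-0.00560339,  0.00079726,  0.00026412,  0.00102619,  0.0013681 ,
       -0.00153652]), 'effort': array([ 2.83283908e-01, -3.50354862e+01, -2.68959993e+01,  1.63261191e-02,
        4.85827331e-03, -6.30447303e-04]), 'ee_pos': array([ 0.53650434, -0.12601135,  0.22007534]), 'tcp_rot': array([ 9.43406375e-01,  2.99633113e+00, -5.01172088e-04]), 'contact_force': array([-0.35953801,  0.1881889 ,  0.48283033]), 'torque': array([-0.03287075, -0.026287  ,  0.00538793]), 'grip_force': 0.0, 'opening': 1.0008327810186999}
```

View pics/w1.png

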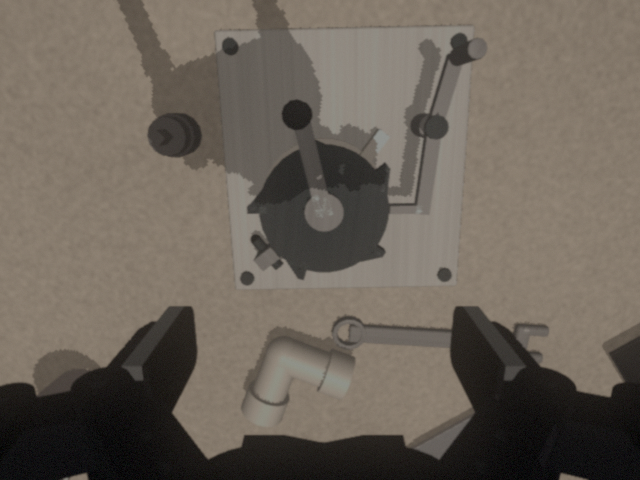

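The wrist view shows the plate corners at (215,30), (473,26), (457,288) and (237,290), the knob top at (297,114), the post top at (478,47), the hub at (324,212), the stop block at (266,260) and the lug at (375,140).

```bash
cat > m.py <<'E'
from h import *
o=np.load("o1.npy",allow_pickle=True).item()
th,t,r=fit([C[2],C[3],C[0],C[1]],ray("wrist",[(215,30),(473,26),(457,288),(237,290)],.012,o))
M=np.array([[np.cos(th),-np.sin(th)],[np.sin(th),np.cos(th)]])
W=lambda p:t+M@np.array(p)          # plate -> world xy
L=lambda w:M.T@(np.array(w)[:2]-t)  # world -> plate
E
python3 - <<'E'
from m import *
print(th,t,r)
for n,px,z in(("knob",(297,114),.096),("post",(478,47),.096),("hub",(324,212),.062),("stop",(266,260),.034),("lug",(380,138),.026),("pivot",(435,126),.06)):
    l=L(ray("wrist",[px],z,o)[0]);print(n,l.round(4),np.linalg.norm(l).round(4),np.degrees(np.arctan2(l[1],l[0])).round(1))
E
```

```text
-0.5904866045757882 [ 0.53794791 -0.12526546] [0.00095449 0.00231442 0.00081839 0.00188248]
knob [-0.0695 -0.0153] 0.0711 -167.6
post [-0.1044  0.0896] 0.1376 139.3
hub [-0.0014 -0.0004] 0.0015 -162.9
stop [ 0.0438 -0.0481] 0.0651 -47.7
lug [-0.0501  0.0433] 0.0662 139.2
pivot [-0.0595  0.0763] 0.0968 128.0
```

Run:
```python
from m import *
q=rotv(th+np.pi/2); piv=np.array([-.0585,.0775])
p=np.r_[W([-.1035,.0897]),.14]
robot.command_gripper(.27,20); robot.reach(p,q)
p[2]=.066; print(robot.line_to(p,v=.1,stop_force=6))
f0=robot.get_obs()["contact_force"]
e=np.r_[W(piv+[-.0425,-.0195]),.066]   # ~0.68 rad
print(robot.line_to(e,v=.05,stop_force=15)); o=robot.get_obs()
print(M.T@(o["contact_force"]-f0)[:2], L(o["ee_pos"])-piv,o["opening"],o["clock"])
robot.line_to(np.r_[o["ee_pos"][:2],.15],v=.15)
# look
robot.reach(np.r_[t+[0,0],.22],q); o=robot.get_obs(); im=robot.snapshot("wrist")
np.save("o2.npy",o,allow_pickle=True); cv2.imwrite("pics/w2.png",im[:,:,::-1]); print(robot.get_obs()["clock"])
```

```text
False
False
[0.96654259 0.37313072] [-0.04211682 -0.01998279] 0.26531600381043463 5.3
6.6583
```

View pics/w2.png

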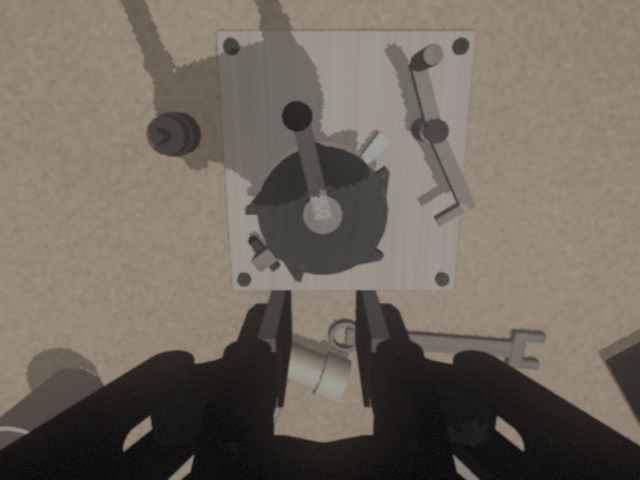

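The pawl is clear of the wheel: the post top is at (432,54) and the nose at (450,215). Next I'll grip the knob and turn the drum.

```bash
cat >> m.py <<'E'
ax=np.array([-.0005,0.]); RK=.07; ZK=.070
def kn(a): return np.r_[W(ax+RK*np.array([np.cos(a),np.sin(a)])),ZK]
def ft(a,f0,n=1):
    f=M.T@(robot.get_obs()["contact_force"]-f0)[:2]
    return np.array([f@[np.cos(a),np.sin(a)], f@[-np.sin(a),np.cos(a)]])
E
python3 - <<'E'
from m import *
o2=np.load("o2.npy",allow_pickle=True).item()
l=lambda px,z:L(ray("wrist",[px],z,o2)[0])
v=l((432,54),.096)-l((435,130),.06); print("swing",np.arctan2(v[1],v[0])%(2*np.pi)-np.arctan2(12,-45))
k=l((297,116),.096);print(k,np.degrees(np.arctan2(k[1],k[0])),"hub",l((323,214),.062),"bolt tip",l((252,236),.021), "stop",l((264,260),.034))
a0=np.radians(192.7); q=rotv(th+np.pi/2)
robot.command_gripper(.6,25); p=kn(a0); robot.reach(np.r_[p[:2],.14],q); print(robot.line_to(p,v=.1,stop_force=6))
robot.dwell(.2); f0=robot.get_obs()["contact_force"]
robot.command_gripper(0.,25); o=robot.get_obs(); print("grip",o["opening"],o["grip_force"],ft(a0,f0))
np.save("f0.npy",f0)
a=a0
for i in range(4):
    a+=np.radians(5); s=robot.line_to(kn(a),v=.04,stop_force=12); print(np.degrees(a).round(1),s,ft(a,f0).round(2),robot.get_obs()["clock"])
    if s: break
np.save("a.npy",a)
E
```

```text
swing 0.5639869092582686
[-0.06917124 -0.01542409] -167.42959834890686 hub [-0.00167243 -0.00015707] bolt tip [ 0.02629526 -0.05853179] stop [ 0.0426071  -0.04758797]
False
grip 0.20019541080726488 25.057174265384674 [0.95671821 0.80698541]
197.7 False [ 1.71 -0.68] 9.2917
202.7 False [ 1.12 -0.39] 9.5917
207.7 False [ 2.   -0.44] 9.8917
212.7 False [ 2.61 -1.17] 10.1917
```

```bash
cat >> m.py <<'E'
def ftm(a,f0,n=6):
    r=[]
    for _ in range(n): robot.dwell(.03); r.append(ft(a,f0))
    return np.mean(r,0).round(2),np.std(r,0).round(2)
E
python3 - <<'E'
from m import *
a=float(np.load("a.npy"));f0=np.load("f0.npy")
while a<np.radians(322):
    a+=np.radians(5); s=robot.line_to(kn(a),v=.05,stop_force=8)
    o=robot.get_obs();l=L(o["ee_pos"])-ax
    print(np.degrees(a).round(1),s,ft(a,f0).round(2),np.degrees(np.arctan2(l[1],l[0])).round(1)%360)
    if s: break
np.save("a.npy",a); print(ftm(a,f0),robot.get_obs()["clock"],o["opening"])
E
```

```text
217.7 False [ 2.45 -0.97] 218.2
222.7 False [ 2.29 -0.03] 223.2
227.7 False [ 2.68 -0.14] 228.2
232.7 False [2.37 0.49] 233.2
237.7 False [3.32 1.26] 238.2
242.7 False [ 3.13 -0.6 ] 243.2
247.7 False [ 3.75 -0.58] 248.2
252.7 False [3.91 0.33] 253.2
257.7 False [ 4.8  -0.08] 258.2
262.7 False [ 4.7 -0.2] 263.3
267.7 False [4.33 0.11] 268.3
272.7 False [ 4.46 -0.03] 273.4
277.7 False [ 6.24 -0.47] 278.4
282.7 False [ 5.09 -0.41] 283.5
287.7 False [ 5.66 -0.5 ] 288.5
292.7 False [6.26 1.44] 293.5
297.7 False [4.65 0.91] 298.5
302.7 False [ 4.89 -0.41] 303.6
307.7 False [5.38 0.76] 308.6
312.7 False [5.63 0.06] 313.5
317.7 False [ 5.43 -0.05] 318.5
322.7 False [ 6.06 -0.04] 323.4
(array([ 5.06, -0.16]), array([0.39, 0.29])) 16.4417 0.2024534411509949
```

Run:
```python
from m import *
a=float(np.load("a.npy"));f0=np.load("f0.npy")
while a<np.radians(366):
    res=-ft(a,f0)[1]; sf=7.5-max(res,0)
    if sf<2.5: print("high already",res); break
    a+=np.radians(2); s=robot.line_to(kn(a),v=.012,stop_force=sf)
    l=L(robot.get_obs()["ee_pos"])-ax; m=np.arctan2(l[1],l[0])%(2*np.pi)
    print(np.degrees(a).round(1),s,ft(a,f0).round(2),np.degrees(m).round(1))
    if s: break
    if ft(a,f0)[1]<-3.5: break
print([ftm(m,f0) for _ in range(3)],robot.get_obs()["clock"])
np.save("a.npy",m)
```

```text
324.7 False [ 6.11 -1.39] 324.9
326.7 False [ 6.27 -2.17] 326.8
328.7 False [ 5.69 -1.38] 328.8
330.7 False [ 4.05 -1.87] 330.8
332.7 False [ 5.04 -2.18] 332.9
334.7 False [ 4.5  -1.77] 334.9
336.7 False [ 5.52 -1.81] 336.9
338.7 False [ 5.3  -3.23] 338.9
340.7 False [ 3.66 -2.07] 341.0
342.7 False [ 5.01 -1.57] 343.0
344.7 False [ 3.63 -5.26] 344.1
[(array([ 4.4 , -4.83]), array([0.33, 0.53])), (array([ 4.5 , -4.81]), array([0.35, 0.33])), (array([ 4.38, -4.79]), array([0.54, 0.44]))] 20.8917
```

Run:
```python
from m import *
a=np.radians(344.7);f0=np.load("f0.npy")
for i in range(8):
    a+=np.radians(.25); s=robot.line_to(kn(a),v=.01,stop_force=4)
    r=ftm(a,f0); l=L(robot.get_obs()["ee_pos"])-ax
    print(np.degrees(a).round(2),s,r,np.degrees(np.arctan2(l[1],l[0])).round(2)%360)
    if s or r[0][1]<-6.4: break
for _ in range(2): print(ftm(a,f0,10))
np.save("a.npy",a); print(robot.get_obs()["clock"])
```

```text
344.95 False (array([ 4.86, -5.72]), array([0.34, 0.33])) 344.16
345.2 False (array([ 4.49, -6.18]), array([0.37, 0.4 ])) 344.18
345.45 False (array([ 4.64, -6.89]), array([0.53, 0.36])) 344.22
(array([ 4.34, -6.76]), array([0.59, 0.62]))
(array([ 4.16, -6.37]), array([0.48, 0.46]))
22.9083
```

Run:
```python
from m import *
q=rotv(th+np.pi/2)
robot.command_gripper(.6); p=robot.get_obs()["ee_pos"]
print(robot.line_to([p[0],p[1],.15],v=.12)); robot.command_gripper(.27,20)
robot.reach(np.r_[t,.22],q); o=robot.get_obs(); im=robot.snapshot("wrist")
np.save("o3.npy",o,allow_pickle=True); cv2.imwrite("pics/w3.png",cv2.resize(im[:320,180:520,::-1],None,fx=1.85,fy=1.85)); print(robot.get_obs()["clock"])
```

```text
False
25.0583
```

View pics/w3.png

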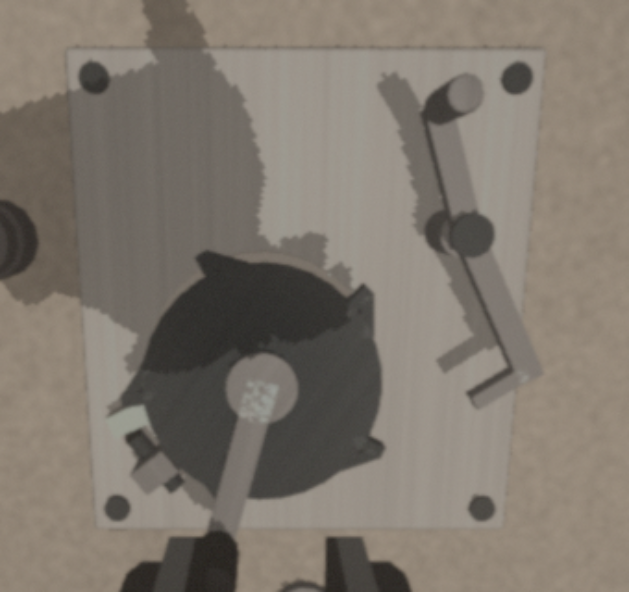

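The lug at crop (128,425) rests on the bolt tip at (138,440). The pawl's landing place at about (375,390) lies between the teeth at (365,300) and (370,448). I'll swing the pawl in now.

Run:
```python
from m import *
q=rotv(th+np.pi/2); piv=np.array([-.0585,.0775]); z=.066
p=np.r_[W(piv+[-.0445,-.0145]),z]
robot.reach(np.r_[p[:2],.14],q); print(robot.line_to(p,v=.1,stop_force=6)); robot.dwell(.2)
f0=robot.get_obs()["contact_force"]
g=lambda:(M.T@(robot.get_obs()["contact_force"]-f0)[:2]).round(2)
print(robot.line_to(np.r_[W(piv+[-.0465,.006]),z],v=.04,stop_force=10),g())
s=robot.line_to(np.r_[W(piv+[-.0455,.026]),z],v=.015,stop_force=6)
print(s,g(),L(robot.get_obs()["ee_pos"])-piv)
robot.dwell(.2);print(g())
e=robot.get_obs()["ee_pos"]; b=e.copy(); b[:2]-=M@[0,.004]
robot.line_to(b,v=.05); robot.line_to([b[0],b[1],.15],v=.12)
robot.reach(np.r_[t,.22],q); o=robot.get_obs(); im=robot.snapshot("wrist")
np.save("o4.npy",o,allow_pickle=True); cv2.imwrite("pics/w4.png",cv2.resize(im[:320,180:520,::-1],None,fx=1.85,fy=1.85)); print(robot.get_obs()["clock"])
```

```text
False
False [-0.38 -0.7 ]
True [-0.53 -0.77] [-0.04591001  0.0174691 ]
[-0.38  0.06]
30.325
```

View pics/w4.png

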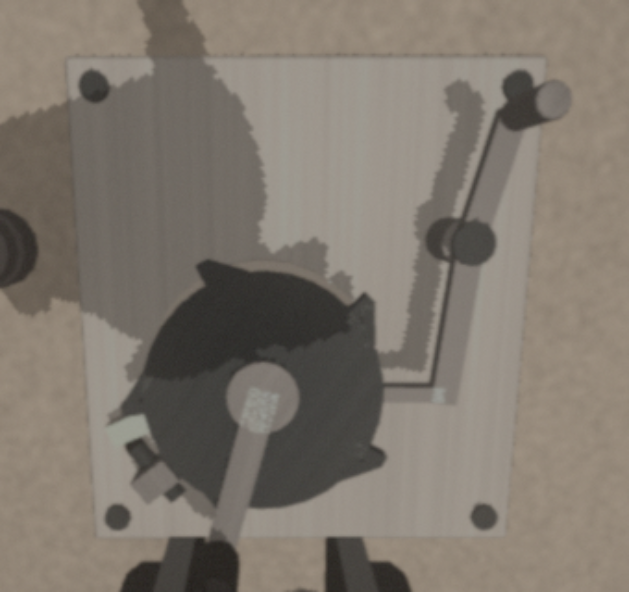

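Run:
```python
from m import *
a=np.load("o1.npy",allow_pickle=True).item();b=np.load("o4.npy",allow_pickle=True).item()
l=lambda px,z,o:L(ray("wrist",[px],z,o)[0])
for o,post,pv in((a,(478,47),(435,126)),(b,(180+554/1.85,100/1.85),(180+473/1.85,242/1.85))):
    p,c=l(post,.096,o),l(pv,.06,o); v=p-c; v2=p-[-.058,.078]
    print(p,c,[(np.arctan2(w[1],w[0])-np.arctan2(12,-45)).round(3) for w in(v,v2)])
```

```text
[-0.10436878  0.08961966] [-0.05952742  0.07627175] [np.float64(-0.029), np.float64(0.015)]
[-0.10341801  0.08993602] [-0.05925604  0.07697003] [np.float64(-0.025), np.float64(0.004)]
```

The pawl is back at its fully-in angle and it stopped against a firm end, so I'll hand in.

```bash
python3 -c "
from bench import robot
print(robot.hand_in())"
```

```text
the job is handed in; nothing more can be done
None
```

The job is handed in, with no verdict returned: the drum is wound back against the stop bolt at an estimated 5 N, the pawl is fully back in, everything is released, and nothing else on the shelf was touched.

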